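Unclip the red pump head and stand it in the service tray

ROBOT

A 6-joint arm with a two-finger parallel gripper is mounted at the origin on the work surface. World frame = base frame: x ahead of the robot, y to its left, z up, the work surface at z = 0. Lengths are in m, angles in rad, forces in N, time in s.
With the tool pointing down it reaches from about 0.325 to 0.85 m from the base axis. Payload 4.4 kg.
Tool frame: the origin (TCP) lies at the very end of the fingers, on their centre line; the grasp point (between the pads) lies 19 mm behind it; z points along the fingers, y is the line along which they close (so a half turn about z gives the same grasp; the last joint's range is limited). The gripper opens to 94 mm and grips with 3 to 60 N. Pads are 16 mm wide; open, the fingers measure 119 mm over their backs; the gripper's body (75 mm by 177 mm) begins 78 mm behind the grasp point.
Start: joints at [-1.262, 0.207, 1.542, -0, 1.393, -0.15], TCP at [0.255, -0.516, 0.205] pointing down, gripper open.
Joint ranges: [-2.73, 2.73], [-0.86, 2.22], [0.23, 2.46], [-1.11, 4.25], [0.08, 2.63], [-2.82, 2.82]. Speed limits (rad/s): [2.79, 2.79, 3.14, 3.14, 3.14, 3.14].

INTERFACE

Orientations are given as a rotation vector (axis times angle).
In Python, from workcell import ctrl, snapshot, spot_in, landmark_of gives the robot as it stands. Calls block until the motion is done:
- ctrl.move_pose(position, orientation): joint-space move of the TCP to a pose.
- ctrl.movel(position, ori=None, rate=0.15, force_limit=None): straight line of the TCP; ori=None keeps the orientation; rate is the mean speed in m/s. With force_limit (N) it stops when the force on the tool has changed by that much, and returns True; else False.
- ctrl.move_joints(angles): joint-space move.
- ctrl.open_jaws() and ctrl.clamp(f_grip=None): open the fingers fully, or close them until they stop; f_grip is the grip in N (None keeps the last).
- ctrl.dwell(seconds).
- ctrl.solve_ik(position, orientation): joint angles nearest the present ones, or None.
- snapshot(name): name is "side" or "top" or "wrist"; returns a dict with "color" (400x640x3 uint8, blue, green, red), "depth" (400x640 float32, m along the optical axis (not along the pixel's ray), 0 where there is no reading), "fov_y" (degrees; the focal length in pixels is half the picture's height over the tangent of half this angle, whatever the lens; pixels are square), "cx", "cy" (the principal point, pixels), "R" (3x3) and "t" (3): a world point X has camera coordinates R X + t. Camera axes: x right, y down, z forward; pixel columns grow to the right and rows downward; lengths in m; the calibration is good to about 2 mm. A picture is of the moment at which its call begins.
A pose or a line that the arm cannot do raises ctrl.Unreachable and nothing moves.
- ctrl.sign_off(): hands the job in; it is judged then, once.
Trained networks look in a picture, given as the dict that the camera call returned (one of the last four; its "shot" number tells which), for a name from the list of things; names that differ only in an ending like _2 or _b are one class to them, and where a whole thing is asked for, a point or a joint stands for the part that bears it (a point fixed in the world has none). Each returns a list of dicts, best first, with "p" (0 to 1); they miss things now and then, are a little off and sometimes report something else, mostly with a low value. They report only what shows in the picture. A call takes as long as a camera call.
- spot_in(picture, name): "point" ([x, y, z] in m, in world coordinates, good to about 4 mm: the middle of the surface that is visible of it).
- landmark_of(picture, name): "point" ([x, y, z] in m, in world coordinates, good to about 4 mm: a listed point, or the origin of a listed thing).
Readings, each from a call of its own:
- ctrl.read_time(): time.
- ctrl.read_joints(): joint angles.
- ctrl.read_joint_vel(): joint speeds.
- ctrl.read_joint_torque(): joint torques, N m.
- ctrl.read_tcp_pos(): TCP position.
- ctrl.read_ee_rot(): TCP orientation.
- ctrl.read_force(): force on the tool from outside, world axes, zero at the start.
- ctrl.read_torque(): the same for the moment, N m.
- ctrl.read_finger_gap(): opening from 0.0 (shut) to 1.0 (fully open).
- ctrl.read_gripper_force(): force on a finger pad.
Only numpy, scipy, OpenCV 4.12 (cv2) and the standard library are available. Lean on these libraries where they do the work, as an engineer would, in place of code of your own. Each camera call takes 0.05 s, during which the arm holds its last target. There are 200 camera calls.

TASK

The pump head with the red cap is due for service: unclip it by pushing its top towards the rail's folded lip, so that it tips and its foot springs up out of the yellow catch while its heel is still under the lip. Then lift it, drawing the heel out from under the lip, and set it down gently, standing upright on its base on the floor of the blue tray. Leave the other two pump heads clipped in place, do not let the red one topple over, and leave the beaker and the screwdriver where they are.

Things in the scene. Friction and masses are not known exactly. Their poses are not given: they have to be found in the camera images.
- station: Fixed pump station: grey base 150 x 300 x 24 mm with an aluminium rail, deck 30 mm above the table. Origin: centre of its underside; y along the rail, x from the yellow catches (-x side, nearer the robot) to the folded lip (+x side), z up. Three places for pump heads, at y = -92, 0 and 92 mm, each with its catch; heads stand 48 mm apart.
- catch_nose (a point): Axis of the middle catch's round nose (diameter 16, 40 mm long along y; the other two are 92 mm to either side), at station x = -42.6 mm, 17 mm above the deck. Each nose is sprung towards +x (gives 11 mm to -x at 5 to 10 N) and bears on the head's foot bar from above.
- lip (a point): Lower inner edge of the rail's folded lip, at mid-rail. The lip runs along the whole rail from station x = 38 mm to a wall at 44 mm; underside 12 mm, top 17 mm above the deck. It covers 4 to 6 mm of each head's heel bar, so a head cannot be pulled straight up.
- head_red: The head to remove (loose, about 0.42 kg): white block, red cap and side stripe, 60 (x) x 44 (y) x 115 (z) mm, flat sides. Origin: centre of the block's underside, on the rail's deck; axes as the station's when clipped, z up. The pump rotor protrudes 10 mm from the -x face at 37 to 75 mm height. Foot bar on the -x side reaches x = -41 mm, heel bar on the +x side reaches x = 42 mm.
- head_blue: Identical to head_red except that its cap and side stripe are blue. Stays clipped.
- head_green: Identical to head_red except that its cap and side stripe are green. Stays clipped.
- head_red_foot (a point): Centre of the red head's steel foot bar (diameter 10 mm, along y), at (-36, 0, 6) mm in the head; 36 mm above the table when clipped. Pushed at its top to +x with 8 to 15 N the head turns about its heel bar; past about 14 degrees the foot is out, and let go, the head leans at about 15 degrees with its foot on the catch.
- head_red_heel (a point): Centre of the red head's steel heel bar (diameter 8 mm, along y), at (38, 0, 5) mm in the head. It can tip until the lip stops it at about 25 degrees; with the head tipped, the heel comes free when the head is drawn about 10 mm to -x and raised.
- tray: Fixed blue open tray, 200 (x) x 150 (y) x 30 (z) mm, walls 4 mm. Origin: centre of its underside. Empty.
- tray_in (a point): Centre of the tray's inner floor, axes as the tray's.
- screwdriver: Bystander: loose screwdriver lying on the table near the robot; origin at its underside.
- beaker: Bystander: loose glass beaker, diameter 72, height 85 mm; origin at the centre of its underside.

How it is judged:
On the way:
1. the red head's foot is up out of its catch (foot bar more than 14 mm above its clipped height) while its heel is still low at the rail's lip (z of head_red_foot in the frame of station above 0.05 m and z of head_red_heel in the frame of station below 0.043 m and x of head_red_heel in the frame of station between 0.03 and 0.046 m), for 0.1 s.
At the end, for the whole second after the job is handed in: The red head stands still and upright (within 0.08 rad) on its base on the tray's floor (within 4 mm in height, its origin within 80 mm in x and 60 mm in y of the tray's centre); the blue and green heads are upright (0.06 rad) and within 10 mm of where they were (x of head_red in the frame of tray_in between -0.08 and 0.08 m and y of head_red in the frame of tray_in between -0.06 and 0.06 m and z of head_red in the frame of tray_in between -0.003 and 0.004 m and angle between head_red's own z axis and vertical below 0.08 rad and linear speed of head_red below 0.02 m/s and angle between each of head_blue, head_green's own z axis and vertical below 0.06 rad and distance of each of head_blue, head_green from where it was at the start of the episode below 0.01 m); the robot touches nothing.
It fails at once if another pump head is tipped over 0.12 rad or moved by more than 15 mm (angle between any of head_blue, head_green's own z axis and vertical above 0.12 rad or distance of any of head_blue, head_green from where it was at the start of the episode above 0.015 m).
It fails at once if the red head topples (tilts more than 0.8 rad) (angle between head_red's own z axis and vertical above 0.8 rad).
It fails at once if the red head is dropped or banged into the tray (over 70 N) (contact force between head_red and tray above 70 N).
It fails at once if the beaker or the screwdriver is moved by more than 30 mm (distance of any of screwdriver, beaker from where it was at the start of the episode above 0.03 m).
It also fails if it takes over 61 s, if anything falls off the work surface, if the arm or the gripper's body presses on something with over 40 N, if the wrist force passes 120 N, or if a joint passes its speed limit or range.

## Working session

There is one attempt and no reset: what is moved stays moved. The work goes in short steps, each a Python script; the robot and the scene stay as the last script left them, time stands still between calls to the robot, and variables do not carry over. Pictures are saved under pics/ and viewed, at most 10 in all, crops included, and the job is handed in when it is done.

```bash
mkdir -p pics; ls; python3 - <<'E'
from workcell import ctrl, snapshot, spot_in, landmark_of
import cv2, numpy as np
for n in ["top","side"]:
    s=snapshot(n); cv2.imwrite(f"pics/{n}0.png",s["color"])
    for k in ["station","catch_nose","lip","head_red","head_blue","head_green","head_red_foot","head_red_heel","tray","tray_in","screwdriver","beaker"]:
        r=landmark_of(s,k)[:3]
        print(n,k,[(np.round(q["point"],4).tolist(),round(q["p"],2)) for q in r])
print(ctrl.read_time(),ctrl.read_ee_rot())
E
```

```text
pics
top station [([0.5468, -0.1865, -0.0005], 0.56)]
top catch_nose [([0.5059, -0.1751, 0.051], 0.61)]
top lip [([0.366, -0.035, 0.0029], 0.66), ([0.5777, -0.1936, 0.0402], 0.65)]
top head_red [([0.5669, -0.0981, 0.0323], 0.74)]
top head_blue [([0.5437, -0.1828, 0.0306], 0.66)]
top head_green [([0.5215, -0.2739, 0.0281], 0.84)]
top head_red_foot [([0.5327, -0.0921, 0.0362], 0.67)]
top head_red_heel [([0.6021, -0.1089, 0.0343], 0.92)]
top tray [([0.5823, 0.1551, -0.0014], 0.79)]
top tray_in [([0.5798, 0.159, 0.0009], 0.57)]
top screwdriver [([0.3661, -0.0351, 0.0023], 0.82)]
top beaker [([0.7757, 0.0281, -0.0004], 0.82)]
side station [([0.548, -0.1871, -0.0008], 0.72)]
side catch_nose [([0.505, -0.1765, 0.0477], 0.85)]
side lip [([0.5855, -0.1962, 0.0407], 0.71)]
side head_red [([0.5658, -0.0993, 0.03], 0.83)]
side head_blue [([0.5427, -0.1873, 0.0344], 0.73)]
side head_green [([0.5184, -0.2761, 0.0346], 0.89), ([0.7689, 0.0261, -0.0003], 0.59)]
side head_red_foot []
side head_red_heel [([0.6048, -0.1105, 0.0361], 0.94)]
side tray [([0.5817, 0.1511, -0.0008], 0.74)]
side tray_in [([0.5798, 0.1552, 0.0063], 0.9)]
side screwdriver [([0.3626, -0.0331, -0.001], 0.94)]
side beaker [([0.77, 0.0225, 0.0005], 0.88)]
1.3 [-3.05921819e+00 -7.14348989e-01 -2.43176780e-05]
```

View pics/top0.png

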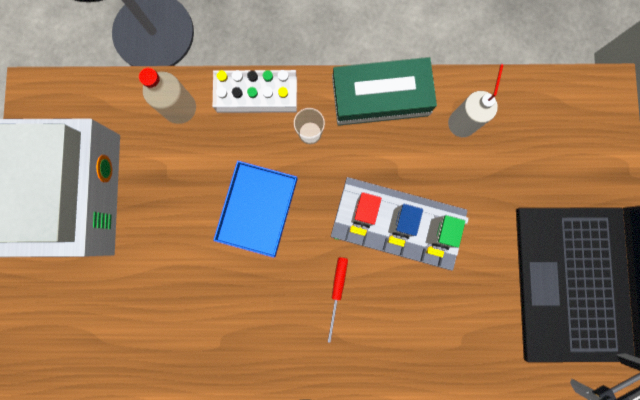

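View pics/side0.png

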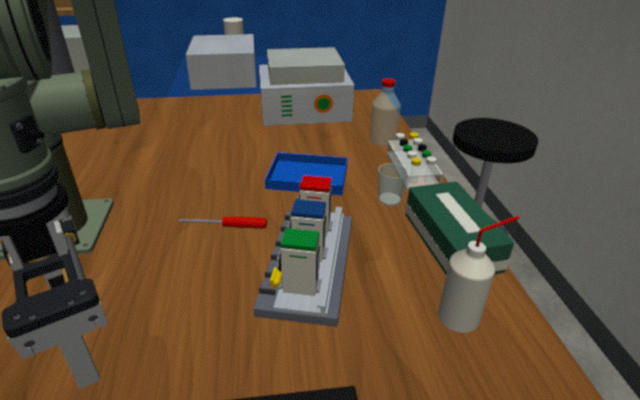

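Top picture: the red head is at (368,209), nearest the tray at (257,209), with blue at (408,220) and green at (450,232). The beaker is at (309,126) and the screwdriver at (340,280). In the side picture all three heads are upright. This agrees with the networks, giving a station yaw of about -0.25 rad. I'll grip the red head's top across y and tip it about the heel.

```bash
cat > h.py <<'E'
from workcell import ctrl, snapshot, spot_in, landmark_of
import numpy as np, cv2
from scipy.spatial.transform import Rotation as Ro
YAW=-0.252
Z=Ro.from_euler('z',YAW)
RED=np.array([.567,-.098,.030])
DOWN=Ro.from_matrix(np.array([[1,0,0],[0,-1,0],[0,0,-1.]]))
FLIP=Ro.from_euler('z',np.pi)
def ori(tilt,flip): # tilt>0: top leans to station +x
    r=Z*Ro.from_euler('y',tilt)*DOWN
    return (r*FLIP if flip else r).as_rotvec()
GZ=.076   # TCP height in head frame
PIV=np.array([.039,0,.004])
def tcp(tilt,off=(0,0,0)):
    v=PIV+Ro.from_euler('y',tilt).apply(np.array([0,0,GZ])-PIV)
    return RED+Z.apply(v+np.array(off))
E
python3 - <<'E'
from h import *
for f in (0,1): print(f,ctrl.solve_ik(tcp(0),ori(0,f)),ctrl.solve_ik(tcp(.36),ori(.36,f)),ctrl.solve_ik([.58,.155,.2],ori(0,f)))
f=0 if ctrl.solve_ik(tcp(.36),ori(.36,0)) is not None and abs(ctrl.solve_ik(tcp(0),ori(0,0))[5])<2 else 1
print("flip",f)
ctrl.move_pose(tcp(0,(0,0,.13)),ori(0,f))
s=snapshot("wrist"); cv2.imwrite("pics/w1.png",s["color"])
for k in ["head_red","head_red_foot","head_red_heel","head_blue"]:
    print(k,[(np.round(Z.inv().apply(np.array(q["point"])-RED),4).tolist(),round(q["p"],2)) for q in landmark_of(s,k)[:2]])
print(ctrl.read_time(),ctrl.read_force())
E
```

```text
0 [-0.32152173  0.30656022  1.63483048  0.          1.20020195  1.5012746 ] [-0.3071656   0.60892439  1.22514454 -0.01951504  1.66700388  1.51728568] [0.11705896 0.26397892 1.48277713 0.         1.39483661 1.93985528]
1 [-3.21521728e-01  3.06560224e-01  1.63483048e+00 -4.44089210e-16
  1.20020195e+00 -1.64031805e+00] [-0.3071656   0.60892439  1.22514454 -0.01951504  1.66700388 -1.62430697] [ 0.11705896  0.26397892  1.48277713  0.          1.39483661 -1.20173737]
flip 0
head_red [([-0.0007, 0.0028, -0.0002], 0.65)]
head_red_foot []
head_red_heel [([-0.0411, -0.0877, 0.0195], 0.61), ([0.0369, 0.0047, 0.0042], 0.58)]
head_blue [([0.0004, -0.0915, 0.0035], 0.72)]
3.4417 [-0.26986119 -0.36192959  0.07197113]
```

View pics/w1.png

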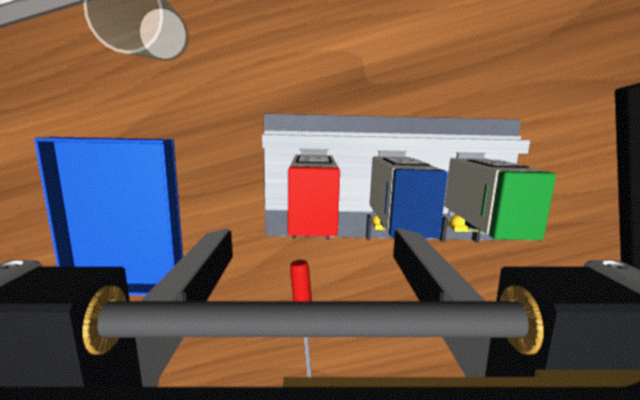

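Wrist picture: the red cap is centred at (314,200), midway between the fingertips at (230,235) and (397,235). The rail is level in the picture, so the yaw is right. Descend, clamp and tip.

```bash
python3 - <<'E'
from h import *
hit=ctrl.movel(tcp(0),rate=.08,force_limit=8); print("hit",hit)
if hit: raise SystemExit
ctrl.clamp(40); print("gap",ctrl.read_finger_gap(),ctrl.read_gripper_force(),ctrl.read_force())
for d in (6,12,18,20.5):
    t=np.radians(d); h=ctrl.movel(tcp(t),ori(t,0),rate=.03,force_limit=50)
    print(d,h,np.round(ctrl.read_force(),1),ctrl.read_finger_gap(),ctrl.read_time())
    if h: break
for n in ("side","top"):
    s=snapshot(n)
    if n=="side":
        c=s["color"][130:330,230:390]; cv2.imwrite("pics/s2.png",cv2.resize(c,None,fx=3,fy=3,interpolation=cv2.INTER_CUBIC))
    for k in ["head_red","head_red_foot","head_red_heel"]:
        print(n,k,[(np.round(Z.inv().apply(np.array(q["point"])-RED),4).tolist(),round(q["p"],2)) for q in landmark_of(s,k)[:2]])
E
```

```text
hit False
gap 0.466114449167039 39.75709319114685 [ 0.77291459 -0.56616984 -0.27140633]
6 False [-2.5  0.2 -4.7] 0.4664897396584604 6.475
12 False [-4.1  0.8 -1.6] 0.46884542360649706 6.9083
18 False [-6.   0.4 -2.2] 0.4663488088067241 7.3417
20.5 False [-5.6  1.7 -1.8] 0.46791550963744805 7.6083
side head_red [([0.0037, -0.0007, 0.0112], 0.55)]
side head_red_foot []
side head_red_heel [([0.0412, 0.0027, 0.002], 0.63)]
top head_red []
top head_red_foot []
top head_red_heel []
```

View pics/s2.png

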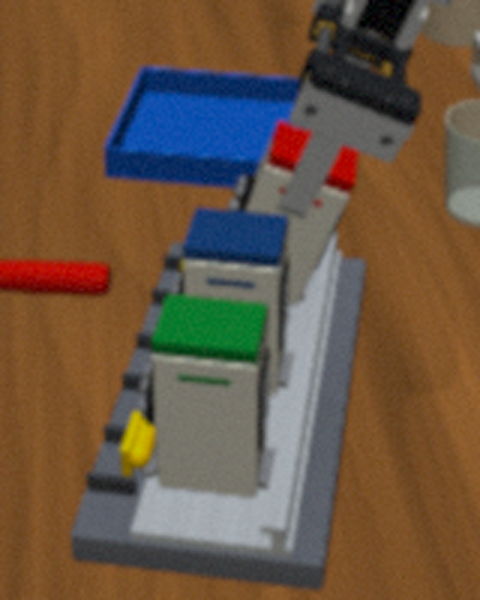

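The side crop shows the red head (310,210) tipped about 20° in the grip, with its heel at the rail and blue and green upright. Forces are low. Now draw the heel out, lift, upright it and carry it over the tray.

```bash
python3 - <<'E'
from h import *
ctrl.dwell(.3); t=np.radians(20.5)
def go(off,fl,r=.04,tt=t):
    h=ctrl.movel(tcp(tt,off),ori(tt,0),rate=r,force_limit=fl); print(off,h,np.round(ctrl.read_force(),1))
    if h: raise SystemExit
go((-.006,0,.001),20,.03); go((-.013,0,.003),20,.03); go((-.014,0,.02),15,.03); go((-.014,0,.10),15,.08)
ctrl.movel(tcp(0,(-.014,0,.12)),ori(0,0),rate=.08)
print("gap",ctrl.read_finger_gap(),ctrl.read_force())
ctrl.movel([.58,.155,.23],ori(0,0),rate=.12)
ctrl.dwell(.3)
s=snapshot("side"); cv2.imwrite("pics/s3.png",s["color"])
for k in ["head_red","head_red_heel","head_red_foot","tray","tray_in"]: print(k,[(np.round(q["point"],4).tolist(),round(q["p"],2)) for q in landmark_of(s,k)[:2]])
print(ctrl.read_tcp_pos(),ctrl.read_time())
E
```

```text
(-0.006, 0, 0.001) False [ 0.2  0.1 -4.3]
(-0.013, 0, 0.003) False [ 0.3 -0.2 -3.6]
(-0.014, 0, 0.02) False [ 0.   0.7 -4.7]
(-0.014, 0, 0.1) False [-0.5  0.1 -3.3]
gap 0.4676808185604425 [-0.89144953 -0.577926   -3.71976979]
head_red [([0.5848, 0.1517, 0.1577], 0.96)]
head_red_heel [([0.6208, 0.1437, 0.159], 0.72)]
head_red_foot [([0.5524, 0.1617, 0.1567], 0.6)]
tray [([0.5798, 0.1538, 0.0007], 0.9)]
tray_in [([0.5811, 0.1552, 0.0092], 0.83)]
[0.58000519 0.15501798 0.23001202] 14.2833
```

View pics/s3.png

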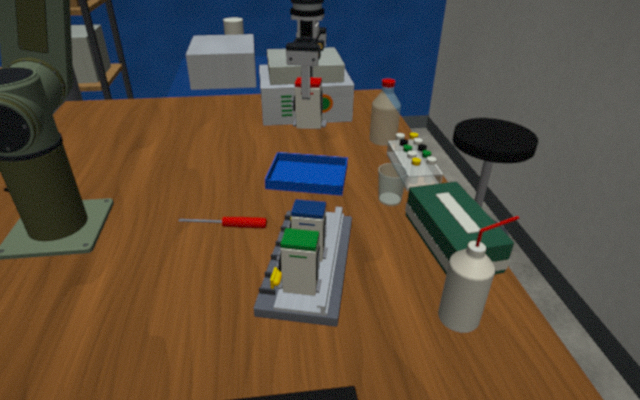

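The red head hangs upright at (309,103) in the gripper over the tray, and the other heads, beaker and screwdriver are unmoved. Lower it under force control, release and retreat.

```bash
python3 - <<'E'
from h import *
p=np.array([.58,.155,0])
print(ctrl.movel(p+[0,0,.10],rate=.1,force_limit=15))
h=ctrl.movel(p+[0,0,.065],rate=.012,force_limit=5); print(h,ctrl.read_tcp_pos(),np.round(ctrl.read_force(),1))
if not h: raise SystemExit
ctrl.dwell(.3); ctrl.open_jaws(); ctrl.dwell(.3)
z=ctrl.read_tcp_pos(); ctrl.movel([z[0],z[1],.26],rate=.1); ctrl.dwell(.3)
for n in ("side","top"):
    s=snapshot(n); 
    if n=="side": cv2.imwrite("pics/s4.png",s["color"])
    for k in ["head_red","head_blue","head_green","tray_in"]: print(n,k,[(np.round(q["point"],4).tolist(),round(q["p"],2)) for q in landmark_of(s,k)[:2]])
print(ctrl.read_time())
E
```

```text
False
True [0.58010364 0.15498242 0.0807092 ] [-0.  -1.3  6.6]
side head_red [([0.5809, 0.154, 0.0074], 0.98)]
side head_blue [([0.5417, -0.1859, 0.0309], 0.7)]
side head_green [([0.5169, -0.2769, 0.0335], 0.63), ([0.5502, 0.1646, 0.005], 0.22)]
side tray_in []
top head_red [([0.5853, 0.1535, 0.0062], 0.49), ([0.3671, -0.0376, 0.001], 0.38)]
top head_blue [([0.543, -0.1832, 0.0311], 0.66)]
top head_green [([0.5206, -0.2745, 0.0323], 0.89)]
top tray_in [([0.5794, 0.1627, 0.0025], 0.62)]
21.65
```

View pics/s4.png

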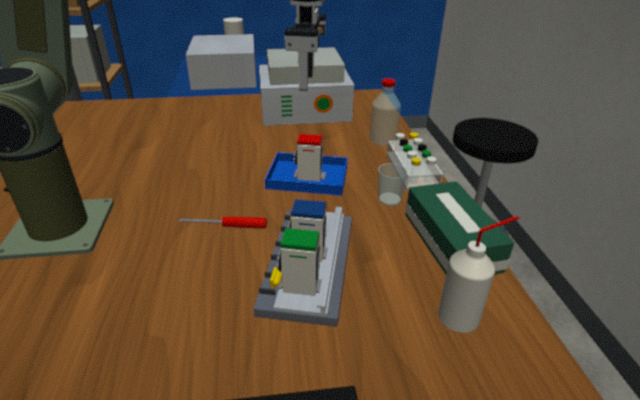

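The red head stands upright in the tray at (309,160), the gripper is clear above it, and everything else is in place.

```bash
python3 -c "
from workcell import ctrl
print(ctrl.sign_off())"
```

```text
the job is handed in; nothing more can be done
None
```

I unclipped the red pump head, drew it out from under the lip and set it upright in the middle of the blue tray. The other two heads, the beaker and the screwdriver stayed in place, and I handed the job in after about 22 s; no verdict came back.

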